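Shim a baduk board panel tight in the fitting jig

ROBOT

A 7-joint arm with a two-finger parallel gripper is mounted at the origin on the work surface. World frame = base frame: x ahead of the robot, y to its left, z up, the work surface at z = 0. Lengths are in mm, angles in rad, forces in N, time in s.
With the tool pointing down it reaches from about 400 to 875 mm from the base axis. Payload 4.4 kg.
Tool frame: the origin (TCP) lies at the very end of the fingers, on their centre line; the grasp point (between the pads) lies 19 mm behind it; y points along the fingers, z is the direction in which the jaws open and shut, and the axes are right-handed (so a half turn about y gives the same grasp; the last joint's range is limited). The gripper opens to 85 mm and grips with 20 to 120 N. Pads are 22 mm wide; open, the fingers measure 114 mm over their backs; the gripper's body (76 mm by 85 mm) begins 54 mm behind the grasp point. The pads swing forward as they close: fully open they stand 13 mm farther back than shut.
Start: joints at [-1.414, 0.628, 0.038, 1.517, -0.027, 0.996, -0.02], TCP at [143.599, 633.954, 231.313] pointing down, gripper open.
Joint ranges: [-3.06, 3.06], [-0.37, 2.12], [-1.25, 1.32], [0.18, 2.47], [-1.1, 4.24], [0.23, 1.98], [-2.94, 2.94]. Speed limits (rad/s): [2.57, 2.57, 3.14, 3.14, 3.14, 3.14, 3.14].

INTERFACE

Orientations are given as [roll, pitch, yaw] about the fixed x, y, z axes, in that order (R = Rz(yaw) Ry(pitch) Rx(roll)).
In Python, from cell import * gives the robot as it stands.
- The arm moves only by the tool apply_moves, never from a script. Its argument "targets" is a list of rows, each a list of 6 numbers: the shift along the tool's x, y, z in units of 40 mm (1.0 is 40 mm), then the turn, a rotation vector about the tool's x, y, z in units of 8 degrees (1.0 is 8 degrees). A call has 1 to 12 rows; each row shifts and turns the commanded pose from where the row before left it, along the tool's axes as they then stand; what a row does not reach is not made up. A row lasts 1/8 s, in which the tool goes at most 62.5 mm and 10.7 degrees, less where a joint would pass 70% of its speed; a pose out of reach is approached as far as the arm can. A call is refused whole if a number of a shift passes 1 or a number of a turn 1, either way. A call with a gripper value outside its range is refused whole. "jaw" is the gripper command: -1 is shut, 1 is fully open, values between are in proportion, set as the call begins (left out, the last holds). The fingers move at their own pace and stop on an object; the grip force is fixed at half the most. Time passes only in rows, so rows that do not move let the fingers close. It gives the time, the measured TCP pose, the force and the opening at its end, in the units of the state.
- read_state(): the state, without advancing time (a new reading comes with each control period).
- get_image(name): name is "side" or "top" or "wrist"; returns the picture (420x560x3 uint8, red, green, blue); there is no depth.
- calibration(name): a dict with "fx", "fy", "cx", "cy" (pixels), "k1" (the pictures are not rectified: a ray, as slopes to the right and down, at radius r is drawn at 1 + k1 r^2 times it, then the intrinsics apply), "world_from_camera" (4x4, takes a point from camera to world coordinates). Camera axes: x right, y down, z forward; pixel columns grow to the right and rows downward; lengths in mm; the calibration is good to about 2 mm. A picture is of the moment at which its call begins: read the wrist's pose just before it. calibration takes no time and is no camera call; for the wrist camera it gives the pose at the moment of the call.
- finish_job(): hands the job in, once; it reports no verdict.
The state is a dict: "clock": time; "qpos": joint angles; "qd": joint speeds; "tau": joint torques, N m; "eef_pos": TCP position; "tool_rot": TCP orientation; "force": force on the tool from outside, world axes, zero at the start; "torque": the same for the moment, N m; "width": finger opening in mm.
Only numpy, scipy, OpenCV 4.12 (cv2) and the standard library are available. Lean on these libraries where they do the work, as an engineer would, in place of code of your own. Each camera call takes 0.05 s, during which the arm holds its last target. There are 200 camera calls.

TASK

Slide the grid-lined board panel along the bench, without lifting it, into the fitting jig until it rests against both the long back fence and the end stop. Then pick up the bone spacer and lower it upright right down to the bench between the panel and the thinner of the two blue bench dogs, centred on that dog; only that gap is wide enough, so keep the spacer clear of the thicker dog. Finish while still gripping the spacer there and pushing it firmly and steadily against the panel, so that the panel stays pressed flush to the fence, and leave the other things on the bench where they are.

Things in the scene. Friction and masses are not known exactly. Their poses are not given: they have to be found in the camera images.
- fence: Fixed dark wood fence, 30 mm thick, 370 mm long, 30 mm high, far side of the jig. Origin: bench height on its working face (robot side), where the middle of the seated panel's long edge belongs. x points into the fence (away from the robot, pressing direction), y along it to the end stop, z up. It spans y = -270 to +100 mm. Seated panel centre in this frame: x = -50 mm, y = 0.
- stop: Fixed dark wood end stop, 100 mm (x) by 24 mm (y), 30 mm high, at right angles to the fence at the closed end of the jig. Origin at bench height at the fence end of its working face; the face looks to its -y, at y = +65 mm in the fence's frame. Axes parallel to the fence's. The jig is open at the other end (fence -y) for the panel to slide in.
- dog_thin: Thinner blue bench dog, fixed: 30 mm deep (x), 30 mm along y, 25 mm high. Origin: bench height, middle of its near face, axes as the fence's. Far face at its x = 30 mm, 26 mm short of the panel when that is flush on the fence. Both dogs' origins are 156 mm before the fence face, one at fence y = -42, one at +42 mm, either way round.
- dog_thick: Thicker blue bench dog, fixed: 44 mm deep (x), 30 mm along y, 25 mm high; origin and axes like the thinner dog's. Its far face is at its x = 44 mm, leaving a gap of only 12 mm to the flush panel. Between the two dogs 54 mm are free.
- panel: Loose wooden board panel with black grid lines, 100 mm (its x) by 130 mm (its y), 20 mm thick, 0.15 to 0.31 kg (sliding it takes up to 4 N; a firm final push is 10 to 15 N); starts on the bench before the open end of the fence, turned up to 0.3 rad from the fence. Origin at the centre of its underside; seated, its long (130 mm) edge lies on the fence and its +y edge meets the stop.
- spacer: Loose bone-white spacer block standing upright on the bench: 18 mm thick (its x), 45 mm long (its y), 75 mm tall, about 0.09 kg. Origin at the centre of its underside. In the gap its 18 mm thickness lies across the gap (its x along the fence's x, either way round); the dogs (25 mm) and panel (20 mm) reach less high than it.
- bowl: Bystander: lidded dark red jujube wood bowl, 124 mm across, 96 mm high; origin at the centre of its underside.
- slate_stone: Bystander: black slate stone, 22 mm across, 9 mm thick; origin at the centre of its underside.
- burnisher: Bystander: bone burnisher with a dark handle end, 155 mm long (its x), 18 mm wide, 12 mm high; origin under its middle.
- bell_weight: Bystander: small bronze bell weight, 52 mm across, 63 mm high; origin at the centre of its underside.
- glue_jar: Bystander: closed white ceramic jar with wooden cap, 60 mm across, 75 mm high; origin at the centre of its underside.
- mallet: Bystander: wooden mallet lying along its x axis, handle to -x; origin under it.
Not all that is in view belongs to the job. Of the things that look like the spacer, the larger one is meant. Several things look just like the panel: the one meant starts farthest to the robot's left.

How it is judged (in metres and radians):
On the way, in this order (a step that is already met when the one before it is completed fails the run):
1. the panel rests in the jig against the end stop and along the fence (within 5 mm of the stop, 8 mm of the fence) (x of panel in the frame of fence above -0.058 m and y of panel in the frame of fence between -0.005 and 0.005 m and angle between the x axis of panel and the x axis of fence, either way round below 0.08 rad and linear speed of panel below 0.02 m/s), for 0.2 s.
2. the spacer stands down in the gap between panel and thinner dog (y of spacer in the frame of dog_thin between -0.015 and 0.015 m and x of spacer in the frame of dog_thin between 0.034 and 0.052 m and height (world z) of spacer below 0.006 m and angle between spacer's own z axis and vertical below 0.12 rad and angle between the x axis of spacer and the x axis of fence, either way round below 0.15 rad), for 0.2 s.
At the end, for the whole second after the job is handed in: Panel within 2.5 mm of the fence, square within 0.03 rad, within 5 mm of the stop; spacer upright at the thinner dog, within 6 mm of the bench and 15 mm of the dog's middle, square within 0.15 rad, still gripped; spacer on panel and panel on fence press with over 1.5 N each; all at rest (all of step 2 and y of panel in the frame of fence between -0.005 and 0.005 m and x of panel in the frame of fence above -0.0525 m and angle between the x axis of panel and the x axis of fence, either way round below 0.03 rad and height (world z) of panel below 0.004 m and contact force between spacer and panel above 1.5 N and contact force between panel and fence above 1.5 N and contact force between the fingers and spacer above 2 N and linear speed of each of panel, spacer below 0.02 m/s); the arm keeps its last pose, push and grip.
It fails at once if the spacer is pressed against the thicker dog (contact force between spacer and dog_thick above 1.5 N).
It fails at once if the panel is lifted off the bench or tipped (height (world z) of panel above 0.012 m or angle between panel's own z axis and vertical above 0.2 rad).
It fails at once if the bowl, slate stone, burnisher, bell weight, glue jar or mallet is moved more than 30 mm (distance of any of bowl, slate_stone, burnisher, bell_weight, glue_jar, mallet from where it was at the start of the episode above 0.03 m).
It also fails if it takes over 64 s, if anything falls off the work surface, if the arm or the gripper's body presses on something with over 40 N, if the wrist force passes 120 N, or if a joint passes its speed limit or range.

## Working session

There is one attempt and no reset: what is moved stays moved. The work goes in short steps, Python scripts to look and compute and a tool call to move; the robot and the scene stay as the last step left them, time stands still between calls to the robot, and variables do not carry over. Pictures are saved under pics/ and viewed, about 8 in all and at most 12, crops included, and the job is handed in when it is done.

Besides the shell and the picture viewer there is one more tool, called after "Emit:" by a JSON object that holds its "method" and its "body", one argument or row to a line. apply_moves: Moves the arm, as the interface text tells. Its arguments: {"type":"object","properties":{"targets":{"type":"array"},"jaw":{"type":"number"}},"required":["targets"]}

```bash
ls; mkdir -p pics; python3 - <<'E'
from cell import *
import cv2
s=read_state();print(s)
for n in("top","side"):
    im=get_image(n);cv2.imwrite(f"pics/{n}0.png",im[:,:,::-1]);c=calibration(n);print(n,c)
E
```

```text
pics
{'clock': 0.0, 'qpos': array([-1.41377076,  0.62933491,  0.03842331,  1.51836648, -0.02698825,
        0.99632331, -0.01999109]), 'qd': array([-0.00010042, -0.00053626,  0.00026088, -0.00092052,  0.00143258,
        0.0017278 , -0.00068167]), 'tau': array([-2.96755388e-04, -5.63390493e+01,  1.22615643e+00, -1.93449658e+01,
        1.09467900e-02,  1.05767316e-02, -2.00797672e-05]), 'eef_pos': array([143.46587103, 633.32140455, 230.39652357]), 'tool_rot': array([-1.57271075e+00, -2.37457689e-05, -2.22795115e-01]), 'force': array([-0.52491381,  0.27514365,  0.70475358]), 'torque': array([-0.00719034,  0.0108003 , -0.02892281]), 'width': 85.61718639067243}
top {'fx': 457.92271876853084, 'fy': 457.92271876853084, 'cx': 285.8124090167393, 'cy': 209.85902329795834, 'k1': -0.016845893725399352, 'world_from_camera': array([[ 2.09332932e-03, -9.87153804e-01,  1.59759150e-01,
         4.39120056e+02],
       [-9.99952828e-01, -5.51077097e-04,  9.69730199e-03,
        -1.24991659e+01],
       [-9.48468894e-03, -1.59771913e-01, -9.87108391e-01,
         1.08660943e+03],
       [ 0.00000000e+00,  0.00000000e+00,  0.00000000e+00,
         1.00000000e+00]])}
side {'fx': 433.8824679052887, 'fy': 433.8824679052887, 'cx': 274.6180588063879, 'cy': 205.18892348691537, 'k1': 0.02639687356465994, 'world_from_camera': array([[ 7.86472050e-01, -3.98411657e-01,  4.71942651e-01,
         9.04072536e+01],
       [-6.17374228e-01, -4.85312128e-01,  6.19129389e-01,
        -6.70521905e+02],
       [-1.76288733e-02, -7.78293190e-01, -6.27653514e-01,
         7.31287307e+02],
       [ 0.00000000e+00,  0.00000000e+00,  0.00000000e+00,
         1.00000000e+00]])}
```

View pics/top0.png

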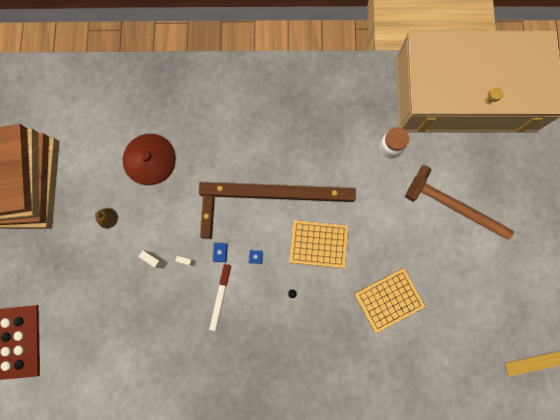

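View pics/side0.png

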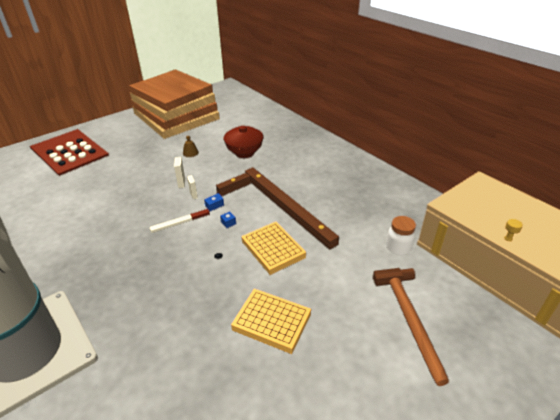

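Top view: the target panel is at px (320,244). The fence runs (200..355, 190) with the stop at its left end (207,215). The thick dog is at (220,252), the thin dog at (256,257). The larger spacer is at (149,259) and the look-alike at (183,260). The side view agrees.

```bash
cat > h.py <<'E'
from cell import *
import cv2, numpy as np
def ray(c,uv):
    d=((np.atleast_2d(uv)-[c['cx'],c['cy']])/[c['fx'],c['fy']]).astype(float)
    u=d.copy()
    for _ in range(8): u=d/(1+c['k1']*(u**2).sum(1,keepdims=True))
    M=c['world_from_camera'];v=np.c_[u,np.ones(len(u))]@M[:3,:3].T
    return M[:3,3],v
def plane(c,uv,z):
    o,v=ray(c,uv);return o+v*((z-o[2])/v[:,2:])
def tri(c1,p1,c2,p2):
    o1,v1=ray(c1,p1);o2,v2=ray(c2,p2);v1=v1[0];v2=v2[0]
    t=np.linalg.lstsq(np.c_[v1,-v2],o2-o1,rcond=None)[0]
    a,b=o1+t[0]*v1,o2+t[1]*v2
    return (a+b)/2,np.linalg.norm(a-b)
def blobs(m,amin):
    cs=cv2.findContours(m.astype(np.uint8),cv2.RETR_EXTERNAL,cv2.CHAIN_APPROX_NONE)[0]
    return [c for c in cs if cv2.contourArea(c)>amin]
def masks(im):
    h=cv2.cvtColor(im,cv2.COLOR_RGB2HSV).astype(int);H,S,V=h[...,0],h[...,1],h[...,2]
    return dict(blue=(H>100)&(H<130)&(S>120)&(V>50),
      orange=(H>10)&(H<28)&(S>110)&(V>130),
      bone=(V>150)&(S<90)&(H>15)&(H<40)&(S>12),
      brown=(H<14)&(S>90)&(V<130))
E
python3 - <<'E'
from h import *
for n in("top","side"):
    im=cv2.imread(f"pics/{n}0.png")[:,:,::-1];c=calibration(n);m=masks(im)
    for k,z in(("blue",25),("orange",20),("bone",75),("brown",30)):
        mm=m[k]
        if k=="orange": mm=cv2.morphologyEx(mm.astype(np.uint8),cv2.MORPH_CLOSE,np.ones((5,5)))
        for b in blobs(mm,25):
            x,y,w,h=cv2.boundingRect(b)
            if y<60 or w>250 : continue
            r=cv2.minAreaRect(b); P=plane(c,cv2.boxPoints(r),z)
            print(n,k,(x,y,w,h),cv2.contourArea(b),np.round(P[:,:2]).tolist())
E
```

```text
top blue (249, 251, 13, 13) 124.5 [[514.0, 83.0], [514.0, 55.0], [487.0, 55.0], [487.0, 83.0]]
top blue (213, 243, 14, 19) 211.0 [[533.0, 167.0], [533.0, 137.0], [491.0, 136.0], [491.0, 166.0]]
top orange (505, 351, 55, 25) 703.5 [[265.0, -493.0], [291.0, -618.0], [261.0, -622.0], [236.0, -497.0]]
top orange (354, 268, 71, 65) 2474.0 [[418.0, -157.0], [479.0, -275.0], [388.0, -320.0], [329.0, -203.0]]
top orange (289, 221, 59, 47) 2277.0 [[488.0, -9.0], [588.0, -19.0], [575.0, -149.0], [476.0, -137.0]]
top orange (422, 185, 91, 54) 610.5 [[657.0, -322.0], [674.0, -332.0], [559.0, -534.0], [543.0, -524.0]]
top orange (46, 138, 8, 74) 154.0 [[609.0, 574.0], [790.0, 578.0], [789.0, 567.0], [608.0, 563.0]]
top orange (39, 133, 4, 64) 98.5 [[802.0, 604.0], [802.0, 596.0], [645.0, 582.0], [645.0, 589.0]]
top orange (27, 129, 5, 69) 132.0 [[813.0, 635.0], [813.0, 625.0], [643.0, 609.0], [643.0, 618.0]]
top orange (0, 124, 47, 103) 2351.5 [[826.0, 704.0], [825.0, 588.0], [573.0, 566.0], [573.0, 677.0]]
top bone (230, 379, 15, 16) 65.5 [[219.0, 118.0], [242.0, 87.0], [226.0, 74.0], [204.0, 10
[... 2917 characters left out ...]
 368, 11, 17) 30.5 [[533.0, -530.0], [566.0, -518.0], [572.0, -530.0], [539.0, -541.0]]
side brown (373, 268, 42, 18) 431.5 [[642.0, -289.0], [721.0, -336.0], [688.0, -365.0], [613.0, -320.0]]
side brown (392, 225, 23, 10) 61.0 [[768.0, -233.0], [790.0, -219.0], [819.0, -261.0], [796.0, -275.0]]
side brown (192, 211, 17, 8) 33.0 [[429.0, 118.0], [472.0, 110.0], [468.0, 100.0], [425.0, 107.0]]
side brown (216, 168, 123, 81) 1729.5 [[528.0, 176.0], [658.0, 288.0], [736.0, -133.0], [621.0, -193.0]]
side brown (30, 147, 79, 28) 91.0 [[165.0, 591.0], [207.0, 733.0], [381.0, 543.0], [327.0, 419.0]]
side brown (224, 127, 39, 31) 676.5 [[687.0, 391.0], [839.0, 475.0], [806.0, 300.0], [668.0, 235.0]]
```

```bash
python3 - <<'E'
from h import *
c=calibration("top");im=cv2.imread("pics/top0.png")[:,:,::-1]
C=calibration("wrist");print(C['world_from_camera'].round(2).tolist(),C['fx'])
for n,boxes in(("top",[(130,240,168,272),(172,250,196,270)]),("side",[(168,150,186,190),(184,170,200,198)])):
    I=cv2.imread(f"pics/{n}0.png")[:,:,::-1];cc=calibration(n)
    for x0,y0,x1,y1 in boxes:
        p=I[y0:y1,x0:x1].astype(int);m=(p[...,0]-p[...,2]>22)&(p[...,0]>120)
        for b in blobs(m,15):
            q=b.reshape(-1,2)+[x0,y0];r=cv2.minAreaRect(q.astype(np.float32));print(n,np.round(r[0]),np.round(r[1]),r[2],plane(cc,cv2.boxPoints(r),0)[:,:2].round().tolist(),plane(cc,cv2.boxPoints(r),75)[:,:2].round().tolist(), 'topmost',q[q[:,1].argmin()],q[q[:,1].argmax()])
# fence far top edge
m=masks(im)['brown']
cols=np.arange(225,350);rows=np.array([150+np.argmax(m[150:230,u]) for u in cols])-0.5
P=plane(c,np.c_[cols,rows],30);k=np.polyfit(P[:,1],P[:,0],1);print("far edge x=a*y+b",k,"res",np.std(P[:,0]-np.polyval(k,P[:,1])))
rows=np.arange(200,232);cs=np.array([190+np.argmax(m[v,190:220]) for v in rows])-0.5
P=plane(c,np.c_[cs,rows],30);print("stop left edge",np.polyfit(P[:,0],P[:,1],1),P[:,1].mean(),P[:,0].mean())
b=[b for b in blobs(m,1000) if cv2.boundingRect(b)[2]>140][0].reshape(-1,2)
print("fence right end",plane(c,[[b[:,0].max()+.5,192]],30))
mb=(im.max(2)<45)&(np.indices(m.shape)[0]>280)&(np.indices(m.shape)[0]<310)
for q in blobs(mb,20): print("stone",plane(c,q.reshape(-1,2).mean(0),9))
cv2.imwrite("pics/c.png",cv2.resize(im[225:345,120:270,::-1],None,fx=5,fy=5,interpolation=cv2.INTER_CUBIC))
E
```

```text
[[0.22, 0.93, 0.29, 68.68], [0.98, -0.21, -0.07, 651.51], [-0.0, 0.3, -0.95, 373.83], [0.0, 0.0, 0.0, 1.0]] 290.2335009976046
top [148. 258.] [21.  9.] 33.6900634765625 [[503.0, 351.0], [520.0, 341.0], [493.0, 298.0], [476.0, 309.0]] [[498.0, 326.0], [515.0, 316.0], [490.0, 277.0], [473.0, 287.0]] topmost [142 250] [154 267]
top [183. 260.] [16.  7.] 14.03624439239502 [[491.0, 262.0], [507.0, 259.0], [498.0, 222.0], [482.0, 226.0]] [[487.0, 243.0], [502.0, 240.0], [494.0, 206.0], [479.0, 209.0]] topmost [176 256] [188 265]
side [179. 172.] [32.  9.] 81.46923065185547 [[540.0, 446.0], [566.0, 435.0], [496.0, 278.0], [472.0, 289.0]] [[494.0, 331.0], [517.0, 321.0], [454.0, 181.0], [433.0, 191.0]] topmost [177 156] [178 187]
side [192. 186.] [24.  7.] 79.69515228271484 [[526.0, 330.0], [546.0, 322.0], [498.0, 215.0], [480.0, 222.0]] [[482.0, 227.0], [499.0, 221.0], [456.0, 124.0], [440.0, 131.0]] topmost [190 174] [192 197]
far edge x=a*y+b [4.01545771e-02 6.69301719e+02] res 0.7391435191728362
stop left edge [-4.34082385e-02  2.20768368e+02] 194.86554576544145 596.7259441357819
fence right end [[ 652.7312989 -163.4485518   30.       ]]
stone [[417.5587832  -17.02372451   9.        ]]
```

View pics/c.png

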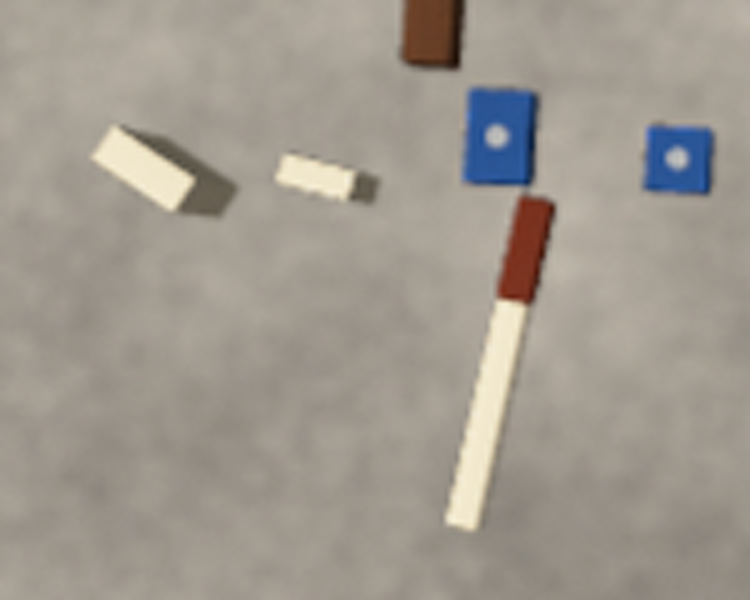

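Emit:
{"method": "apply_moves", "body": {
  "targets": [
    [1,0,0,0,-0.66,0],
    [1,0,0,0,-0.66,0],
    [0.65,0,-1,0,0,0],
    [0.65,0,-1,0,0,0],
    [0.65,0,-1,0,0,0],
    [0.65,0,-1,0,0,0],
    [0.65,0,-1,0,0,0],
    [0.65,0,-1,0,0,0],
    [0.65,0,-1,0,0,0],
    [0.65,0,-1,0,0,0],
    [0.65,0,-1,0,0,0],
    [0.65,0,-1,0,0,0]
  ],
  "jaw": 0.4
}}

```text
clock: 1.6
eef_pos: [467.2, 208.8, 231.1]
tool_rot: [-1.571, 0.0, -0.038]
force: [-0.7, -0.1, -0.2]
width: 59.5
```

Emit:
{"method": "apply_moves", "body": {
  "targets": [
    [0,0,-1,0,0,0],
    [0,0,-1,0,0,0],
    [0,0,-1,0,0,0],
    [0,0.5,-1,0,0,0],
    [0,1,-1,0,0,0],
    [0,1,-1,0,0,0],
    [0,1,-1,0,0,0],
    [0,0,0,0,0,0],
    [0,0,0,0,0,0]
  ]
}}

```text
clock: 2.72
eef_pos: [456.0, -69.1, 91.3]
tool_rot: [-1.57, 0.0, -0.038]
force: [-0.5, 1.2, 0.4]
width: 60.0
```

Emit:
{"method": "apply_moves", "body": {
  "targets": [
    [-0.05,0.7,-0.16,0,0,0],
    [0,0.7,0,0,0,0],
    [0,0.6,0,0,0,0],
    [0,0.08,0,0,0,0],
    [0,0,0,0,0,0]
  ]
}}

```text
clock: 3.35
eef_pos: [450.4, -76.2, 21.3]
tool_rot: [-1.575, 0.011, -0.035]
force: [-0.0, 0.4, 0.1]
width: 59.9
```

```bash
python3 - <<'E'
from h import *
s=read_state();print(s['eef_pos'],s['force'])
a=get_image("side");w=get_image("wrist")
a=cv2.resize(a[170:310,180:360],None,fx=3,fy=3);w=cv2.resize(w,(560,420))
cv2.imwrite("pics/p1.png",np.hstack([a[:420],cv2.resize(w,(400,300))] if 0 else [a])[:,:,::-1]);cv2.imwrite("pics/w1.png",w[:,:,::-1])
E
```

```text
[450.41175739 -76.19273597  21.28692547] [-0.04452405  0.40003236  0.08568341]
```

View pics/w1.png

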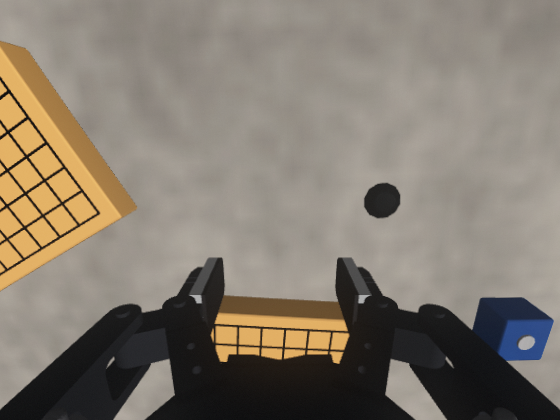

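The wrist picture shows the panel's near edge running between the two finger tips at about (285,300), the stone at (382,200) clear, and the thin dog at (515,330). The arm stopped short at z=21, so I'll check the joints.

```bash
python3 - <<'E'
from h import *
s=read_state();print(s['qpos'].round(3),s['tool_rot'],s['qd'].round(3),s['tau'].round(1))
E
```

```text
[ 0.178  0.751 -0.11   2.183  0.352  0.236  1.288] [-1.57556226  0.01098431 -0.03635074] [ 0.001  0.003  0.008  0.001  0.004 -0.002 -0.003] [  0.1 -47.4  -0.7  -4.8   0.    0.1  -0. ]
```

Emit:
{"method": "apply_moves", "body": {
  "targets": [
    [0,0,0,0,0,0],
    [0.1,0.1,0,0,0,0],
    [0,0,0,0,0,0]
  ]
}}

```text
clock: 3.82
eef_pos: [453.8, -77.5, 16.3]
tool_rot: [-1.576, 0.012, -0.038]
force: [-0.4, 0.2, -0.1]
width: 59.6
```

Emit:
{"method": "apply_moves", "body": {
  "targets": [
    [0.1,0.08,0,0,0,0],
    [0.1,0.08,0,0,0,0],
    [0,0.05,0,0,0,0],
    [0,0,0,0,0,0]
  ]
}}

```text
clock: 4.32
eef_pos: [460.9, -78.0, 7.7]
tool_rot: [-1.575, 0.014, -0.038]
force: [0.3, 0.9, 0.1]
width: 59.8
```

Emit:
{"method": "apply_moves", "body": {
  "targets": [
    [0.2,0,0,0,0,0],
    [0.25,0,0,0,0,0],
    [0.25,0,0,0,0,0],
    [0.25,0,0,0,0,0],
    [0.25,0,0,0,0,0],
    [0.15,0,0,0,0,0],
    [0.05,0,0,0,0,0],
    [0,0,0,0,0,0]
  ]
}}

```text
clock: 5.32
eef_pos: [517.5, -80.0, 7.2]
tool_rot: [-1.575, 0.012, -0.038]
force: [-0.1, -0.1, 0.1]
width: 60.0
```

Emit:
{"method": "apply_moves", "body": {
  "targets": [
    [0.05,0,0,0,0,0],
    [0.05,0,0,0,0,0],
    [0,0,0,0,0,0]
  ]
}}

```text
clock: 5.7
eef_pos: [521.4, -80.2, 7.2]
tool_rot: [-1.576, 0.012, -0.038]
force: [-1.3, -0.3, -0.1]
width: 59.9
```

Emit:
{"method": "apply_moves", "body": {
  "targets": [
    [0.05,0,0,0,0,0],
    [0.05,0,0,0,0,0],
    [0.05,0,0,0,0,0],
    [0,0,0,0,0,0]
  ]
}}

```text
clock: 6.2
eef_pos: [526.8, -80.4, 7.1]
tool_rot: [-1.576, 0.014, -0.038]
force: [-3.3, -0.1, 1.6]
width: 60.0
```

```bash
python3 - <<'E'
from h import *
s=read_state();print(s['eef_pos'],s['force'])
a=get_image("side");cv2.imwrite("pics/s2.png",cv2.resize(a[170:310,180:370],None,fx=4,fy=4)[:,:,::-1])
a=get_image("top");cv2.imwrite("pics/t2.png",a[:,:,::-1])
E
```

```text
[526.79003114 -80.43704078   7.0616408 ] [-3.25061884 -0.06948227  1.58423844]
```

View pics/s2.png

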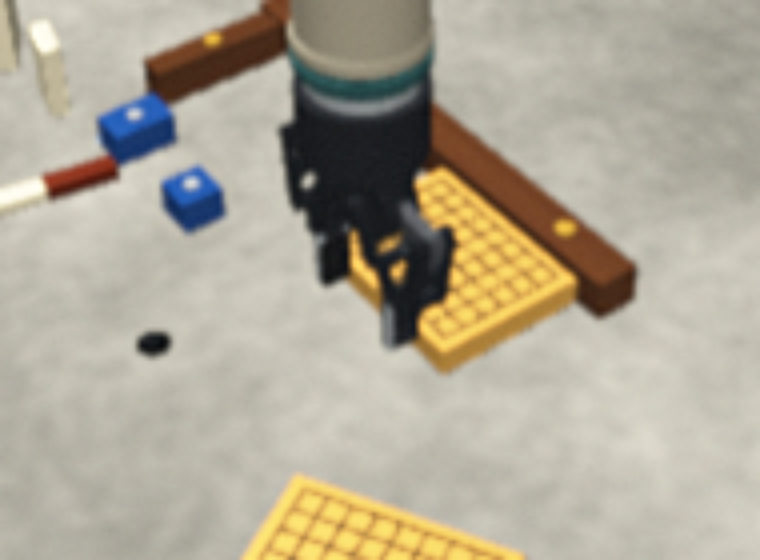

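The panel is being pushed squarely by both fingers and sits close to the fence (edge about (560,270) in the crop). I'll keep going until the fence reacts.

Emit:
{"method": "apply_moves", "body": {
  "targets": [
    [0.05,0,0,0,0,0],
    [0.05,0,0,0,0,0],
    [0,0,0,0,0,0]
  ]
}}

```text
clock: 6.68
eef_pos: [526.8, -80.5, 6.7]
tool_rot: [-1.576, 0.021, -0.038]
force: [-10.0, 1.4, 6.7]
width: 59.6
```

Emit:
{"method": "apply_moves", "body": {
  "targets": [
    [0.05,0,0,0,0,0],
    [0.05,0,0,0,0,0],
    [0,0,0,0,0,0]
  ]
}}

```text
clock: 7.05
eef_pos: [526.8, -80.7, 6.2]
tool_rot: [-1.577, 0.029, -0.038]
force: [-15.6, 1.3, 11.5]
width: 59.7
```

Emit:
{"method": "apply_moves", "body": {
  "targets": [
    [-0.3,0,0,0,0,0],
    [-0.3,-0.3,0,0,0,0],
    [0,-1,0,0,0,0],
    [0,-1,-0.7,0,0,0],
    [0.6,0,-0.8,0,0,0],
    [0.6,0,-0.7,0,0,0],
    [0.6,0,0,0,0,0],
    [0,0,0,0,0,0]
  ],
  "jaw": -0.06
}}

```text
clock: 8.05
eef_pos: [583.2, -170.3, 99.8]
tool_rot: [-1.576, 0.009, -0.038]
force: [-0.3, 1.9, 0.2]
width: 40.3
```

Emit:
{"method": "apply_moves", "body": {
  "targets": [
    [0,0,0,0,0.94,0],
    [0,0,0,0,0.94,0],
    [0,0,0,0,0.94,0],
    [0,0,0,0,0.94,0],
    [0,0,0,0,0.94,0],
    [0,0,0,0,0.94,0],
    [0,0,0,0,0.94,0],
    [0,0,0,0,0.94,0],
    [0,0,0,0,0.94,0],
    [0,0,0,0,0.94,0],
    [0,0,0,0,0.94,0],
    [0,0,0,0,0.91,0]
  ]
}}

```text
clock: 9.55
eef_pos: [580.2, -169.4, 99.4]
tool_rot: [-1.584, -0.004, -1.612]
force: [0.4, 1.1, -0.1]
width: 40.2
```

```bash
python3 - <<'E'
from h import *
s=read_state();print(s['eef_pos'],s['force'],s['tool_rot'],s['qpos'].round(2))
c=calibration("wrist");w=get_image("wrist");cv2.imwrite("pics/w3.png",w[:,:,::-1]);np.save("w3.npy",c)
m=cv2.morphologyEx(masks(w)['orange'].astype(np.uint8),cv2.MORPH_CLOSE,np.ones((7,7)))
for b in blobs(m,2000):
    q=cv2.approxPolyDP(b,8,True).reshape(-1,2);print(q.tolist(),plane(c,q,20)[:,:2].round().tolist())
E
```

```text
[ 580.15572088 -169.42574606   99.36799392] [ 0.36834131  1.06398018 -0.14232905] [-1.58356106 -0.00443278 -1.61227155] [ 0.15  0.74  0.14  1.75 -0.14  0.67  0.32]
[[554, 311], [556, 321], [515, 345], [510, 374], [539, 377], [559, 398], [545, 382], [559, 372]] [[828.0, -266.0], [833.0, -278.0], [799.0, -303.0], [803.0, -340.0], [834.0, -346.0], [864.0, -377.0], [842.0, -353.0], [854.0, -341.0]]
[[99, 211], [5, 268], [81, 350], [121, 315], [166, 298]] [[431.0, -155.0], [330.0, -205.0], [378.0, -296.0], [428.0, -256.0], [473.0, -238.0]]
[[213, 0], [223, 185], [349, 187], [362, 0]] [[541.0, -12.0], [536.0, -137.0], [634.0, -143.0], [640.0, -16.0]]
```

View pics/w3.png

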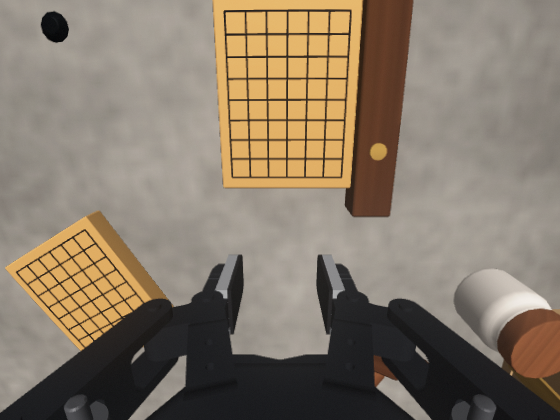

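The wrist picture shows the panel flush on the fence (seam near column 355), with its free right edge at row 187, y ≈ -140. The open path behind it is clear for descending.

Emit:
{"method": "apply_moves", "body": {
  "targets": [
    [0,0.7,-0.05,0,0,0],
    [0,0.8,0,0,0,0],
    [0,0.7,0,0,0,0],
    [0,0.12,0,0,0,0],
    [0,0,0,0,0,0]
  ]
}}

```text
clock: 10.22
eef_pos: [577.8, -170.4, 6.7]
tool_rot: [-1.583, -0.005, -1.608]
force: [0.1, -0.8, -0.3]
width: 40.0
```

Emit:
{"method": "apply_moves", "body": {
  "targets": [
    [-0.2,0,0,0,0,0],
    [-0.2,0,0,0,0,0],
    [-0.2,0,0,0,0,0],
    [-0.3,0,0,0,0,0],
    [-0.3,0,0,0,0,0],
    [-0.3,0,0,0,0,0],
    [-0.3,0,0,0,0,0],
    [-0.3,0,0,0,0,0],
    [0,0,0,0,0,0]
  ]
}}

```text
clock: 11.35
eef_pos: [580.9, -84.1, 5.5]
tool_rot: [-1.584, -0.003, -1.606]
force: [-0.1, 0.5, 0.7]
width: 40.3
```

Emit:
{"method": "apply_moves", "body": {
  "targets": [
    [-0.3,0,0,0,0,0],
    [-0.3,0,0,0,0,0],
    [-0.3,0,0,0,0,0],
    [-0.3,0,0,0,0,0],
    [-0.3,0,0,0,0,0],
    [-0.3,0,0,0,0,0],
    [-0.3,0,0,0,0,0],
    [-0.3,0,0,0,0,0],
    [-0.1,0,0,0,0,0],
    [0,0,0,0,0,0]
  ]
}}

```text
clock: 12.6
eef_pos: [584.6, 14.3, 5.0]
tool_rot: [-1.584, -0.004, -1.608]
force: [0.0, 0.4, -0.3]
width: 40.4
```

```bash
python3 - <<'E'
from h import *
s=read_state();print(s['eef_pos'],s['force'],s['tool_rot'],s['qpos'].round(2))
a=get_image("top");cv2.imwrite("pics/t4.png",cv2.resize(a[160:300,130:380],None,fx=3.2,fy=3.2)[:,:,::-1])
E
```

```text
[584.55813571  14.29715371   5.0239473 ] [ 3.78946731e-04  4.20817706e-01 -2.89739342e-01] [-1.58408093 -0.00423426 -1.60773284] [-0.16  0.87  0.14  1.84 -0.24  0.46  0.11]
```

View pics/t4.png

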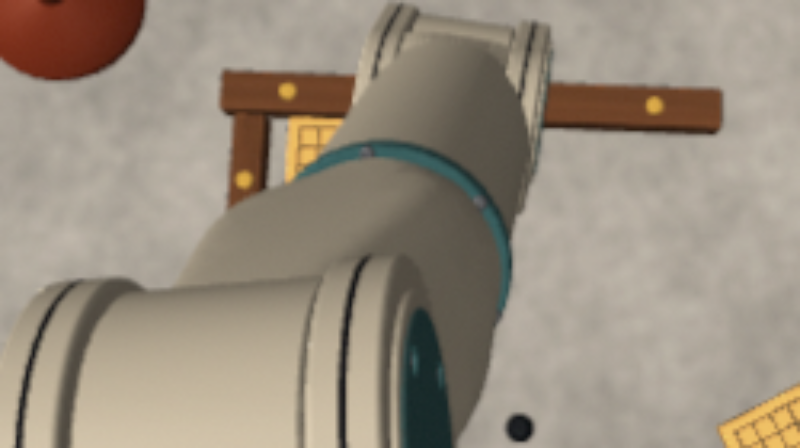

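The panel's left edge is at (288,150) in the crop, along the fence and about 15 mm short of the stop. I'll creep in.

Emit:
{"method": "apply_moves", "body": {
  "targets": [
    [-0.15,0,0,0,0,0],
    [-0.15,0,0,0,0,0],
    [-0.07,0,0,0,0,0],
    [-0.05,0,0,0,0,0],
    [0,0,0,0,0,0]
  ]
}}

```text
clock: 13.28
eef_pos: [585.3, 30.6, 5.1]
tool_rot: [-1.584, -0.005, -1.608]
force: [1.0, -0.0, -0.2]
width: 40.1
```

Emit:
{"method": "apply_moves", "body": {
  "targets": [
    [-0.05,0,0,0,0,0],
    [-0.05,0,0,0,0,0],
    [-0.05,0,0,0,0,0],
    [0,0,0,0,0,0]
  ]
}}

```text
clock: 13.78
eef_pos: [585.1, 31.1, 5.1]
tool_rot: [-1.584, -0.01, -1.612]
force: [-1.3, -9.8, 1.6]
width: 40.0
```

Emit:
{"method": "apply_moves", "body": {
  "targets": [
    [0.3,0,0,0,0,0],
    [0.1,-0.6,0,0,0,0],
    [0,-1,0,0,0,0],
    [0,-1,0,0,0,0],
    [0,-1,0,0,0,0],
    [-1,-0.3,-0.4,0,0,0],
    [-1,0,-0.4,0,0,0],
    [-1,0,-0.4,0,0,0],
    [-1,0,-0.4,0,0,0],
    [-1,0,-0.4,0,0,0],
    [-1,0,-0.4,0,0,0],
    [-1,0,-0.2,0,0,0]
  ],
  "jaw": 1
}}

```text
clock: 15.28
eef_pos: [492.3, 306.6, 161.2]
tool_rot: [-1.585, -0.004, -1.607]
force: [0.9, -0.1, 0.7]
width: 85.3
```

Emit:
{"method": "apply_moves", "body": {
  "targets": [
    [0,0,0,0,0.95,0],
    [0,0,0,0,0.95,0],
    [0,0,0,0,0.95,0],
    [0,0,0,0,0.95,0],
    [0,0,0,0,0,0],
    [0,0,0,0,0,0]
  ]
}}

```text
clock: 16.02
eef_pos: [493.5, 304.9, 161.1]
tool_rot: [-1.58, -0.01, -2.137]
force: [0.9, -0.0, -0.1]
width: 85.6
```

```bash
python3 - <<'E'
from h import *
s=read_state();print(s['eef_pos'],s['force'],s['tool_rot'],s['qpos'].round(2))
c=calibration("wrist");w=get_image("wrist");cv2.imwrite("pics/w5.png",w[:,:,::-1])
t=get_image("top");cv2.imwrite("pics/t5.png",t[:,:,::-1]);cv2.imwrite("pics/s5.png",get_image("side")[:,:,::-1])
p=w.astype(int);m=(p[...,0]-p[...,2]>20)&(p[...,0]>150)&(cv2.cvtColor(w,cv2.COLOR_RGB2HSV)[...,1]<110)
for b in blobs(m,300):
    r=cv2.minAreaRect(b);B=cv2.boxPoints(r);print(np.round(B).tolist(),plane(c,B,75)[:,:2].round(1).tolist())
E
```

```text
[493.45322521 304.9250762  161.09583692] [ 0.92195012 -0.00767822 -0.06502452] [-1.57998665 -0.01042779 -2.1365461 ] [-0.85  0.65  0.4   1.78 -0.35  0.79 -0.84]
[[230.0, 343.0], [309.0, 319.0], [313.0, 332.0], [234.0, 356.0]] [[381.9, 222.4], [461.6, 205.6], [457.2, 190.7], [375.7, 207.2]]
[[304.0, 240.0], [317.0, 235.0], [334.0, 288.0], [320.0, 292.0]] [[499.2, 278.2], [510.6, 275.5], [497.4, 223.4], [485.1, 226.1]]
[[274.0, 177.0], [295.0, 177.0], [295.0, 245.0], [274.0, 245.0]] [[506.7, 337.3], [520.8, 328.3], [489.9, 278.0], [474.7, 287.6]]
```

View pics/w5.png

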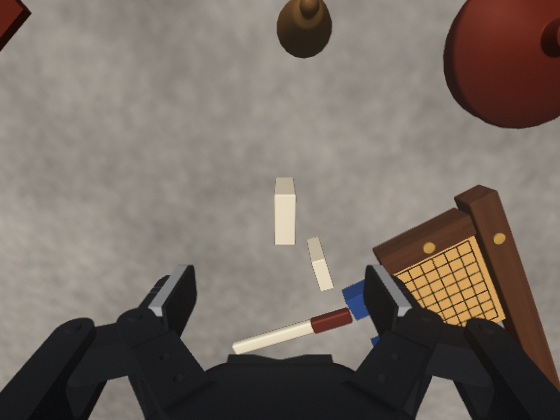

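The wrist view shows the spacer's top face at rows 193–245, cols 274–295, centred at about (494,302). That matches the top view at 75 mm, and the yaw is aligned. I'll descend and also check the panel seating.

Emit:
{"method": "apply_moves", "body": {
  "targets": [
    [0.05,0.8,0.06,0,0,0],
    [0,0.9,0,0,0,0],
    [0,0.9,0,0,0,0],
    [0,0.5,0,0,0,0],
    [0,0.1,0,0,0,0],
    [0,0,0,0,0,0]
  ]
}}

```text
clock: 16.92
eef_pos: [493.3, 301.2, 33.5]
tool_rot: [-1.579, -0.01, -2.139]
force: [-1.0, 0.1, 0.4]
width: 85.8
```

```bash
python3 - <<'E'
from h import *
c=calibration("top");a=cv2.imread("pics/t5.png")[:,:,::-1]
m=cv2.morphologyEx(masks(a)['orange'].astype(np.uint8),cv2.MORPH_CLOSE,np.ones((5,5)))
R=np.array([[.9992,-.04],[.04,.9992]])
for b in blobs(m,1000):
    r=cv2.minAreaRect(b);P=plane(c,cv2.boxPoints(r),20)[:,:2];print(cv2.boundingRect(b),((P-[643.5,105])@R.T).round(1).tolist())
E
```

```text
(354, 268, 71, 65) [[-214.7, -271.0], [-149.3, -386.0], [-238.3, -434.6], [-302.1, -320.7]]
(203, 196, 66, 45) [[-101.3, 84.9], [0.2, 88.2], [0.4, -65.1], [-100.9, -66.1]]
(0, 124, 24, 87) [[-55.5, 574.3], [158.4, 605.4], [160.4, 547.7], [-53.2, 518.4]]
(0, 0, 560, 149) [[493.5, 656.0], [544.6, -784.0], [150.4, -760.8], [97.3, 596.5]]
```

Emit:
{"method": "apply_moves", "body": {
  "targets": [
    [0,0,0,0,0,0],
    [0,0,0,0,0,0],
    [0,0,0,0,0,0],
    [0,0,0,0,0,0],
    [0,0,0,0,0,0],
    [0,0,0,0,0,0],
    [0,0,0,0,0,0]
  ],
  "jaw": -1
}}

```text
clock: 17.8
eef_pos: [493.1, 301.2, 33.5]
tool_rot: [-1.579, -0.01, -2.139]
force: [-0.8, 0.0, 5.0]
width: 17.4
```

Emit:
{"method": "apply_moves", "body": {
  "targets": [
    [0,-0.5,0,0,0,0],
    [0,-1,0,0,0,0],
    [0,-1,0,0,0,0],
    [0,0,0,0,0,0]
  ]
}}

```text
clock: 18.3
eef_pos: [496.1, 302.4, 135.6]
tool_rot: [-1.577, -0.006, -2.139]
force: [-0.8, 0.0, -1.1]
width: 17.4
```

Emit:
{"method": "apply_moves", "body": {
  "targets": [
    [0,0,0,0,-0.95,0],
    [0,0,0,0,-0.95,0],
    [0,0,0,0,-0.95,0],
    [0,0,0,0,-0.93,0],
    [0.7,0,0.2,0,0,0],
    [0.9,0,0.2,0,0,0],
    [0.9,0,0.2,0,0,0],
    [0.9,0,0.2,0,0,0],
    [0.9,0,0.1,0,0,0],
    [0.9,0.3,0.1,0,0,0],
    [0.6,0.4,0,0,0,0],
    [0,0.4,0,0,0,0]
  ]
}}

```text
clock: 19.8
eef_pos: [523.3, 65.5, 88.2]
tool_rot: [-1.586, -0.006, -1.615]
force: [-0.4, -0.3, -0.4]
width: 17.2
```

Emit:
{"method": "apply_moves", "body": {
  "targets": [
    [0,0,0,0,0,0],
    [0,0,0,0,0,0]
  ]
}}

```text
clock: 20.05
eef_pos: [524.2, 69.5, 89.6]
tool_rot: [-1.584, -0.004, -1.609]
force: [0.4, -0.4, -0.2]
width: 17.2
```

```bash
python3 - <<'E'
from h import *
s=read_state();print(s['eef_pos'],s['force'],s['tool_rot'],s['qpos'].round(2))
c=calibration("wrist");w=get_image("wrist");cv2.imwrite("pics/w6.png",w[:,:,::-1])
R=np.array([[.9992,-.04],[.04,.9992]])
M=masks(w)
for k,z in (("blue",25),("orange",20)):
  m=cv2.morphologyEx(M[k].astype(np.uint8),cv2.MORPH_CLOSE,np.ones((7,7)))
  for b in blobs(m,300):
    q=cv2.approxPolyDP(b,4,True).reshape(-1,2);print(k,q.tolist(),((plane(c,q,z)[:,:2]-[643.5,105])@R.T).round(1).tolist())
print(((s['eef_pos'][:2]-[643.5,105])@R.T))
E
```

```text
[524.21766599  69.48953622  89.55306175] [ 0.41011901 -0.36621744 -0.21796314] [-1.58393649 -0.0041284  -1.60919218] [-0.3   0.68  0.17  1.97 -0.21  0.52 -0.01]
blue [[240, 203], [233, 212], [235, 245], [259, 246], [264, 213], [272, 204]] [[-148.6, -20.5], [-154.2, -27.6], [-153.9, -54.6], [-135.2, -55.3], [-130.9, -28.2], [-124.8, -21.2]]
blue [[228, 92], [231, 135], [291, 134], [291, 91]] [[-153.7, 56.4], [-153.0, 28.5], [-111.3, 29.2], [-111.7, 57.0]]
orange [[311, 78], [304, 252], [427, 253], [455, 81]] [[-98.2, 65.7], [-99.6, -62.5], [-0.5, -62.9], [-0.4, 64.8]]
orange [[388, 44], [380, 54], [392, 65], [399, 50]] [[-48.4, 86.7], [-53.1, 80.6], [-44.5, 74.1], [-40.8, 83.2]]
[-117.76648959  -40.25334877]
```

View pics/w6.png

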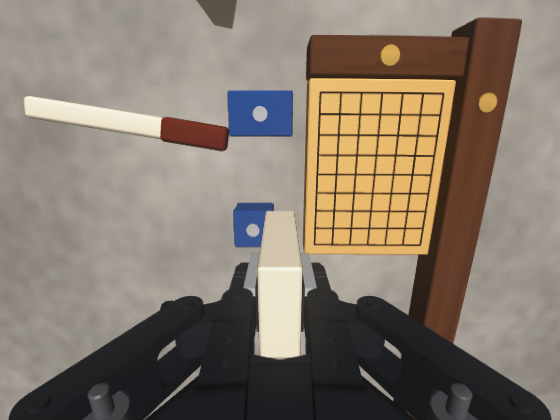

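The wrist view confirms the panel is seated (fence-frame edges x -99…-0.5, y -63…+65). The thin dog is centred at fy ≈ -41.5 and the spacer is held upright next to the gap. I'll correct by +4 mm in x and -3 mm in y, then lower.

Emit:
{"method": "apply_moves", "body": {
  "targets": [
    [0.06,0,0.11,0,0,0],
    [0,0,0,0,0,0],
    [0,0.3,0,0,0,0],
    [0,0.3,0,0,0,0],
    [0,0,0,0,0,0],
    [0,0,0,0,0,0]
  ]
}}

```text
clock: 20.85
eef_pos: [528.1, 65.2, 65.4]
tool_rot: [-1.584, -0.005, -1.611]
force: [-0.4, -0.5, -0.9]
width: 17.2
```

Emit:
{"method": "apply_moves", "body": {
  "targets": [
    [-0.03,0.2,0.02,0,0,0],
    [0,0.2,0,0,0,0],
    [0,0.15,0,0,0,0],
    [0,0.1,0,0,0,0],
    [0,0,0,0,0,0],
    [0,0,0,0,0,0]
  ]
}}

```text
clock: 21.6
eef_pos: [528.9, 66.3, 39.8]
tool_rot: [-1.583, -0.005, -1.611]
force: [0.3, 0.2, -0.6]
width: 17.7
```

Free in the gap; now the last few millimetres.

Emit:
{"method": "apply_moves", "body": {
  "targets": [
    [0,0.07,0,0,0,0],
    [0,0.04,0,0,0,0],
    [0,0.03,0,0,0,0],
    [0,0,0,0,0,0],
    [0,0,0,0,0,0]
  ]
}}

```text
clock: 22.22
eef_pos: [528.7, 66.3, 34.1]
tool_rot: [-1.584, -0.005, -1.611]
force: [-0.5, 0.3, -1.2]
width: 17.7
```

Emit:
{"method": "apply_moves", "body": {
  "targets": [
    [0,0.015,0,0,0,0],
    [0,0,0.05,0,0,0],
    [0,0,0.05,0,0,0],
    [0,0,0,0,0,0],
    [0,0,0,0,0,0]
  ]
}}

```text
clock: 22.85
eef_pos: [532.9, 66.1, 33.5]
tool_rot: [-1.583, -0.005, -1.611]
force: [-1.4, -0.0, 2.3]
width: 17.4
```

Emit:
{"method": "apply_moves", "body": {
  "targets": [
    [0,0,0.03,0,0,0],
    [0,0,0.03,0,0,0],
    [0,0,0,0,0,0],
    [0,0,0,0,0,0]
  ]
}}

```text
clock: 23.35
eef_pos: [534.0, 66.0, 33.5]
tool_rot: [-1.586, -0.005, -1.611]
force: [-2.3, 0.2, 5.8]
width: 17.6
```

Emit:
{"method": "apply_moves", "body": {
  "targets": [
    [0,0,0.04,0,0,0],
    [0,0,0.04,0,0,0],
    [0,0,0,0,0,0],
    [0,0,0,0,0,0]
  ]
}}

```text
clock: 23.85
eef_pos: [535.2, 66.0, 33.5]
tool_rot: [-1.59, -0.005, -1.611]
force: [-5.9, 0.0, 9.7]
width: 17.2
```

Emit:
{"method": "apply_moves", "body": {
  "targets": [
    [0,0,0.04,0,0,0],
    [0,0,0.04,0,0,0],
    [0,0,0,0,0,0],
    [0,0,0,0,0,0]
  ]
}}

```text
clock: 24.35
eef_pos: [535.4, 66.0, 33.5]
tool_rot: [-1.595, -0.005, -1.61]
force: [-11.7, 0.0, 16.9]
width: 17.6
```

Emit:
{"method": "apply_moves", "body": {
  "targets": [
    [0,-0.02,0,0,0,0],
    [0,0,0.03,0,0,0],
    [0,0,0,0,0,0],
    [0,0,0,0,0,0],
    [0,0,0,0,0,0]
  ]
}}

```text
clock: 24.98
eef_pos: [535.4, 65.9, 33.6]
tool_rot: [-1.598, -0.005, -1.61]
force: [-11.8, 0.8, 11.2]
width: 17.2
```

```bash
python3 - <<'E'
from h import *
s=read_state();print(s['eef_pos'],s['force'],s['tool_rot'],s['qd'].round(3),s['width'],s['clock'])
c=calibration("wrist");w=get_image("wrist");
R=np.array([[.9992,-.04],[.04,.9992]])
M=masks(w)
for k,z in (("blue",25),("orange",20)):
  m=cv2.morphologyEx(M[k].astype(np.uint8),cv2.MORPH_CLOSE,np.ones((7,7)))
  for b in blobs(m,300):
    q=cv2.approxPolyDP(b,4,True).reshape(-1,2);print(k,q.tolist(),((plane(c,q,z)[:,:2]-[643.5,105])@R.T).round(1).tolist())
print(((s['eef_pos'][:2]-[643.5,105])@R.T))
a=get_image("side");a=cv2.resize(a[140:260,160:350],None,fx=2.1,fy=2.5)
cv2.imwrite("pics/f.png",np.hstack([cv2.resize(w,(400,300)),a[:300,:399]])[:,:,::-1])
E
```

```text
[535.41181568  65.91934259  33.55184365] [-11.7938739    0.84750743  11.22607445] [-1.59777453 -0.00518091 -1.61034347] [-0.001 -0.001 -0.001  0.001 -0.002 -0.     0.   ] 17.232378771597954 24.975
blue [[208, 222], [198, 234], [202, 279], [230, 280], [235, 266], [248, 261], [252, 223]] [[-147.2, -19.2], [-153.4, -26.4], [-153.6, -55.4], [-136.7, -55.7], [-133.3, -46.3], [-125.5, -43.0], [-122.5, -19.5]]
blue [[183, 74], [189, 134], [272, 133], [270, 72]] [[-153.9, 56.7], [-153.5, 28.4], [-111.0, 28.8], [-111.8, 57.2]]
orange [[559, 76], [542, 75], [535, 85], [536, 97], [547, 101], [559, 94]] [[31.8, 57.6], [22.9, 57.8], [20.4, 53.1], [22.3, 47.5], [28.5, 45.7], [34.0, 49.2]]
orange [[299, 56], [295, 223], [300, 252], [309, 252], [312, 262], [324, 266], [331, 288], [455, 289], [501, 58]] [[-97.9, 65.0], [-98.5, -21.1], [-95.2, -39.2], [-89.9, -39.1], [-87.9, -45.7], [-80.7, -48.2], [-75.6, -63.3], [0.7, -63.3], [0.6, 65.0]]
orange [[415, 0], [407, 0], [397, 13], [397, 25], [406, 33], [416, 31], [424, 19]] [[-44.5, 89.0], [-48.2, 89.0], [-52.3, 83.6], [-51.8, 78.5], [-47.2, 75.2], [-42.5, 76.1], [-39.4, 81.2]]
[-106.43848747  -43.37292026]
```

View pics/f.png

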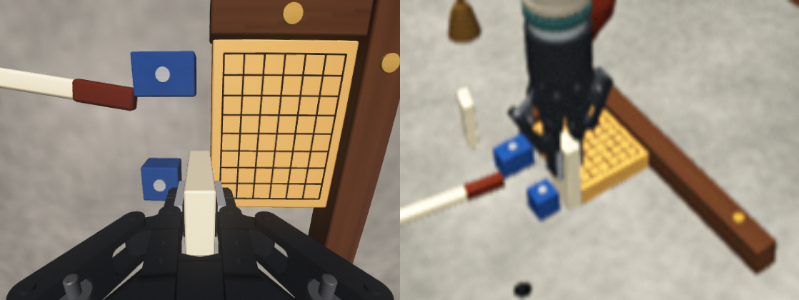

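The final view shows the spacer upright in the gap beside the thin dog (160,180), touching the panel's near edge, with the panel square to fence and stop. I'll shift a little load off the bench and press slightly harder, for margin.

Emit:
{"method": "apply_moves", "body": {
  "targets": [
    [0,-0.02,0,0,0,0],
    [0,0,0.03,0,0,0],
    [0,0,0,0,0,0],
    [0,0,0,0,0,0],
    [0,0,0,0,0,0]
  ]
}}

```text
clock: 25.7
eef_pos: [535.5, 66.0, 33.6]
tool_rot: [-1.6, -0.005, -1.61]
force: [-12.3, 1.2, 7.0]
width: 17.6
```

Emit:
{"method": "apply_moves", "body": {
  "targets": [
    [0,0,0,0,0,0],
    [0,0,0,0,0,0],
    [0,0,0,0,0,0],
    [0,0,0,0,0,0]
  ]
}}

```text
clock: 26.2
eef_pos: [535.5, 66.0, 33.6]
tool_rot: [-1.6, -0.005, -1.61]
force: [-11.6, 0.4, 8.7]
width: 17.2
```

Emit:
{"method": "apply_moves", "body": {
  "targets": [
    [0,-0.02,0.02,0,0,0],
    [0,0,0.02,0,0,0],
    [0,0,0,0,0,0],
    [0,0,0,0,0,0],
    [0,0,0,0,0,0],
    [0,0,0,0,0,0],
    [0,0,0,0,0,0]
  ]
}}

```text
clock: 27.08
eef_pos: [535.6, 66.0, 33.7]
tool_rot: [-1.603, -0.006, -1.61]
force: [-13.9, 1.6, 3.6]
width: 17.3
```

```bash
python3 - <<'E'
from h import *
s=read_state();print(s['eef_pos'],s['force'],s['tool_rot'],s['width'],s['clock'],np.abs(s['qd']).max())
if abs(s['force'][0])>9: print(finish_job())
E
```

```text
[535.56392864  66.00660698  33.66826359] [-13.87464534   1.55190275   3.61991913] [-1.60329086 -0.00555934 -1.6100584 ] 17.30519438397291 27.075 0.001710963510131277
the job is handed in; nothing more can be done
None
```

I slid the panel along the bench flush to the fence, then along it to the end stop. I then gripped the larger spacer, lowered it upright into the gap at the thinner dog, and handed the job in at 27.1 s while pressing it against the panel. The hand-in gives no verdict, so the points below are my own readings.

- **Panel:** the last wrist picture, taken about 2 s before hand-in, showed its edges at fence x ≈ -98 to +0.7 mm and y ≈ -63 to +65 mm. That is seated within about 1–2 mm and square.
- **Spacer:** it sat about 1 mm from the thin dog's middle and within about 1 mm of the bench. It leaned about 0.025 rad by the tool angle, and the gripper opening was 17.3 mm.
- **Push:** a steady 13.9 N into the fence, with the arm at rest. This is the wrist reading; a small vertical reaction of 3.6 N from the bench or panel remained. I could not measure the spacer-on-panel and panel-on-fence forces separately.
- **Disagreements:** position estimates from the different views differed by about 2 mm, within the stated calibration. Early on, a wrist-joint limit held the tool about 13 mm too high, so I moved forward before lowering it to push.
- **Other objects:** I saw no bystander moved in the pictures, but I did not measure their positions again.

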